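# Unbolt the gate under the wire guard with the hook rod

### The arm

A 6-joint arm with a two-finger parallel gripper is mounted at the origin on the work surface; the furniture and walls round the work are solid. World frame = base frame: x ahead of the robot, y to its left, z up, the work surface at z = 0. Lengths are in m, angles in rad, forces in N, time in s.
With the tool pointing down it reaches from about 0.325 to 0.775 m from the base axis. Payload 5.5 kg.
Tool frame: the origin (TCP) lies at the very end of the fingers, on their centre line; the grasp point (between the pads) lies 19 mm behind it; x points along the fingers, y is the direction in which the jaws open and shut, and the axes are right-handed (so a half turn about x gives the same grasp; the last joint's range is limited). The gripper opens to 88 mm and grips with 3 to 60 N. Pads are 20 mm wide; open, the fingers measure 115 mm over their backs; the gripper's body (75 mm by 178 mm) begins 61 mm behind the grasp point.
Start: joints at [-1.212, 0.091, 1.231, -0, 1.82, -0.057], TCP at [0.242, -0.549, 0.223] pointing down, gripper open.
Joint ranges: [-2.87, 2.87], [-0.86, 2.18], [0.17, 2.46], [-1.51, 4.65], [0.06, 2.69], [-2.65, 2.65]. Speed limits (rad/s): [2.57, 2.57, 3.01, 3.14, 3.14, 3.14].

### API

Orientations are given as [roll, pitch, yaw] about the fixed x, y, z axes, in that order (R = Rz(yaw) Ry(pitch) Rx(roll)).
In Python, from cell import robot, cams, ticket gives the robot as it stands. The module is installed in compiled form; this text tells all that it offers.
- The arm moves only by the tool apply_moves, never from a script. Its arguments are lists of equal length, an entry for each row: "offset": the shift along the tool's x, y, z in mm, a list of three; "rot": the turn, a rotation vector about the tool's x, y, z in rad, a list of three. In form: {"offset": [[tx, ty, tz], ...], "rot": [[wx, wy, wz], ...]}. A call has 1 to 20 rows; each row shifts and turns the commanded pose from where the row before left it, along the tool's axes as they then stand; what a row does not reach is not made up. A row lasts 1/8 s, in which the tool goes at most 62.5 mm and 10.7 degrees, less where a joint would pass 70% of its speed; a pose out of reach is approached as far as the arm can. A call is refused whole if a number of a shift passes 62.5 or a number of a turn 0.188, either way. A call with a gripper value outside its range is refused whole. "claw" is the gripper command: -1 is fully open, 1 is shut, values between are in proportion, set as the call begins (left out, the last holds). The fingers move at their own pace and stop on an object; "newtons" is the grip in N (left out, the last holds). Time passes only in rows, so rows that do not move let the fingers close. It gives the time, the measured TCP pose, the force and the opening at its end, in the units of the state.
- robot.read_state(): the state, without advancing time (a new reading comes with each control period).
- cams.read_camera(name): name is "side" or "top" or "wrist"; returns the picture (384x512x3 uint8, blue, green, red); there is no depth.
- cams.camera_model(name): a dict with "K" (3x3 intrinsics, pixels), "R" (3x3) and "t" (3): a world point X has camera coordinates R X + t; the wrist camera has in their place "tool_from_camera" (4x4, takes a point from camera to tool coordinates, whose origin is the TCP and whose axes are the tool frame's). Camera axes: x right, y down, z forward; pixel columns grow to the right and rows downward; lengths in m; the calibration is good to about 2 mm. A picture is of the moment at which its call begins: read the wrist's pose just before it. camera_model takes no time and is no camera call.
- ticket.job_done(): hands the job in, once; it reports no verdict.
The state is a dict: "time_s": time; "joint_positions": joint angles; "dq": joint speeds; "joint_torque": joint torques, N m; "ee_pos": TCP position; "tcp_rot": TCP orientation; "ft_force": force on the tool from outside, world axes, zero at the start; "ft_torque": the same for the moment, N m; "finger_gap": opening from 0.0 (shut) to 1.0 (fully open).
Only numpy, scipy, OpenCV 4.12 (cv2) and the standard library are available. Lean on these libraries where they do the work, as an engineer would, in place of code of your own. Each camera call takes 0.05 s, during which the arm holds its last target. There are 200 camera calls.

### The job

Take the blue-handled hook rod from its white rest and use its hook to slide the gate's bolt by the red tab under the yellow wire guard: draw it out of the gate, towards the open front of the guard, all the way to its stop. Then lay the rod back in its rest the way it lay before and let go. Only the hook rod may touch the bolt, not the gripper or arm, and leave the other things on the table where they are.

Things in the scene. Friction and masses are not known exactly. Their poses are not given: they have to be found in the camera images.
- hook_rod: Hooked rod, about 160 g. Origin: middle of its blue handle, 110 (x) x 18 (y) x 26 mm (z). An 8 mm steel shaft runs on along +x to x = 270 mm, then turns straight down (-z) as an 8 mm prong. Centre of mass near x = 25 mm: grip there from above, on the 18 mm width, with 30 N or more. At the start it lies level in the rest, prong down, within 6 mm of its place.
- hook_tip (a point): Lowest point of the hook's prong, at (270, 0, -41) mm in the rod's frame, 41 mm below the shaft's axis.
- rod_rest: White fixed rest. Origin: on the table, 60 mm below the rod's origin when the rod is in place; x runs along the rod to the hook (same yaw). Base x = -75 to 165 mm, 75 mm wide. Two open-topped saddles 18 mm long: at x = -45 mm for the handle's tail (floor z = 47, 30 mm wide) and at x = 130 mm for the shaft (floor z = 56, 24 mm wide); flared cheeks up to z = 85 mm.
- gate_station: Fixed steel station, base 168 (x) x 150 (y) x 10 mm. Origin: middle of the base's front edge, on the table; +x runs inwards to the gate plate at x = 158. Yellow wire guard: roof x = 6 to 158, y = -72 to 72, underside z = 130; wire side at y = -68. Front and left (+y) side are open, but for the gate's post at x = 154 to 168, y = 65 to 75. Bolt track along y = 0, at most 44 mm high.
- lock_bolt (a joint): Slide of the bolt, m: near 0 (0 to 0.010) at the start, bolted, its far end in the gate; 0.050 at its stop, fully drawn along the station's -x direction. It resists with about 2.5 N and stays where it is left.
- bolt_tab (a point): Centre of the bolt's red upright tab: 6 (x) x 30 (y) mm, from z = 34 to 72, centre 53 mm above the table. In the station's frame it is at x = 115 mm less the bolt's joint value, y = 0. Behind it (+x) is free space up to x = 148 mm; the prong can come in there from the open left side with the shaft passing above the tab.
- mould: Bystander: pale grey perforated cheese mould, 105 mm across, 80 mm high, loose. Origin: centre of its underside.
- labels: Bystander: white label roll, 93 mm across, 40 mm high, loose. Origin: centre of its underside.
- timer: Bystander: round kitchen timer with a green dial, 71 mm across, 38 mm high, loose. Origin: centre of its underside.

How it is judged:
On the way, in this order (a step that is already met when the one before it is completed fails the run):
1. the hook rod is lifted out of its rest (z of hook_rod in the frame of rod_rest above 0.085 m), for 0.2 s.
2. the bolt is drawn to its stop (value of joint lock_bolt above 0.043 m), for 0.2 s.
At the end, for the whole second after the job is handed in: Bolt drawn at least 43 of its 50 mm; rod still and level in both saddles of its rest, hook down, same end as before: origin within 25 mm along, 12 mm across and 5 mm in height of its place (60 mm above the rest's origin), hook's lowest point 10 to 28 mm above the table (value of joint lock_bolt above 0.043 m and x of hook_rod in the frame of rod_rest between -0.025 and 0.025 m and z of hook_rod in the frame of rod_rest between 0.055 and 0.065 m and y of hook_rod in the frame of rod_rest between -0.012 and 0.012 m and x of hook_tip in the frame of rod_rest above 0.22 m and z of hook_tip in the frame of rod_rest between 0.01 and 0.028 m and angle between hook_rod's own z axis and vertical below 0.2 rad and linear speed of hook_rod below 0.02 m/s); the robot touches nothing.
It fails at once if the gripper or arm touches the bolt (contact force between any of the fingers, the arm and lock_bolt above 1 N).
It fails at once if a bystander is moved by more than 3 cm (distance of any of mould, labels, timer from where it was at the start of the episode above 0.03 m).
It also fails if it takes over 54 s, if anything falls off the work surface, if the arm or the gripper's body presses on something with over 40 N, if the wrist force passes 120 N, or if a joint passes its speed limit or range.

## Working session

There is one attempt and no reset: what is moved stays moved. The work goes in short steps, Python scripts to look and compute and a tool call to move; the robot and the scene stay as the last step left them, time stands still between calls to the robot, and variables do not carry over. Pictures are saved under pics/ and viewed, about 8 in all and at most 12, crops included, and the job is handed in when it is done.

Besides the shell and the picture viewer there is one more tool, called after "Request:" as name(argument=value, ...) on one line, values as JSON. apply_moves: Moves the arm, as the interface text tells. Its arguments: {"type":"object","properties":{"offset":{"type":"array"},"rot":{"type":"array"},"claw":{"type":"number"},"newtons":{"type":"number"}},"required":["offset","rot"]}

```bash
mkdir -p pics; python3 - <<'E'
from cell import robot,cams
import cv2,numpy as np
s=robot.read_state();print({k:np.round(v,3).tolist() for k,v in s.items()})
a=cams.read_camera("top");b=cams.read_camera("side");w=cams.read_camera("wrist")
for n,i in zip(("top","side","wrist"),(a,b,w)):cv2.imwrite(f"pics/{n}0.png",i)
for n in("top","side","wrist"):print(n,{k:np.round(v,4).tolist() for k,v in cams.camera_model(n).items()})
E
```

```text
{'time_s': 0.0, 'joint_positions': [-1.212, 0.092, 1.232, 0.0, 1.82, -0.057], 'dq': [-0.002, -0.001, 0.001, -0.001, 0.002, 0.0], 'joint_torque': [0.0, -44.645, -40.644, 0.07, 0.029, -0.0], 'ee_pos': [0.242, -0.549, 0.222], 'tcp_rot': [-1.643, 1.569, 1.915], 'ft_force': [-0.651, 0.004, -0.472], 'ft_torque': [-0.037, 0.045, -0.026], 'finger_gap': 1.001}
top {'K': [[347.0696, 0.0, 254.8254], [0.0, 347.0696, 189.1675], [0.0, 0.0, 1.0]], 'R': [[0.0049, -0.9999, -0.0145], [-0.9973, -0.0038, -0.0731], [0.073, 0.0148, -0.9972]], 't': [-0.0129, 0.579, 1.3729]}
side {'K': [[406.4527, 0.0, 263.2265], [0.0, 406.4527, 186.9818], [0.0, 0.0, 1.0]], 'R': [[-1.0, 0.007, -0.0003], [0.0051, 0.6894, -0.7243], [-0.0048, -0.7243, -0.6895]], 't': [0.5493, 0.0538, 1.5243]}
wrist {'K': [[344.5973, 0.0, 258.191], [0.0, 344.5973, 195.0612], [0.0, 0.0, 1.0]], 'tool_from_camera': [[0.0009, -0.254, 0.9672, -0.1623], [1.0, -0.0, -0.0009, 0.0001], [0.0002, 0.9672, 0.254, -0.0687], [0.0, 0.0, 0.0, 1.0]]}
```

View pics/top0.png

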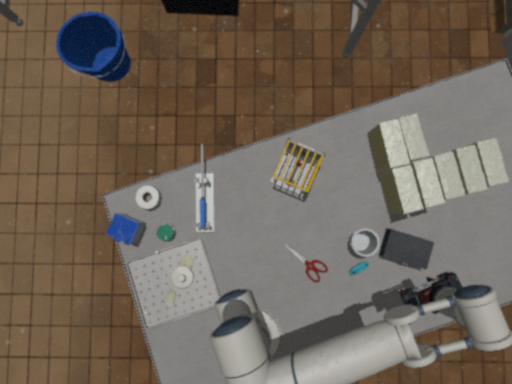

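View pics/side0.png

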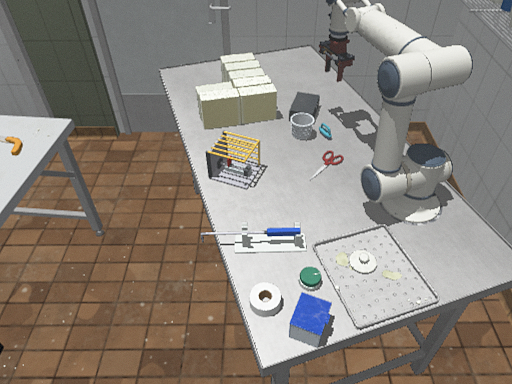

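Top view: the rod rest is at about (204,200), hook up (about +x world), and the gate station at about (298,168). In the side view the rest is at (270,237) and the station at (235,160). Next: enlarged crops of both.

```bash
cat > h.py <<'E'
import numpy as np,cv2
from cell import robot,cams
from scipy.spatial.transform import Rotation as Rt
def ray(n,uv):
    m=cams.camera_model(n);K,R,t=(np.array(m[k]) for k in "KRt")
    d=R.T@np.linalg.inv(K)@np.array([uv[0],uv[1],1.]);return -R.T@t,d
def onz(n,uv,z):
    o,d=ray(n,uv);return o+d*(z-o[2])/d[2]
def proj(n,X):
    m=cams.camera_model(n);c=np.array(m["K"])@(np.array(m["R"])@X+m["t"]);return c[:2]/c[2]
E
python3 - <<'E'
from h import *
a=cv2.imread("pics/top0.png");b=cv2.imread("pics/side0.png")
c=lambda i,x,y,w,h,s:cv2.resize(i[y:y+h,x:x+w],None,fx=s,fy=s,interpolation=cv2.INTER_CUBIC)
A=np.hstack([c(a,260,130,75,75,4),c(b,195,125,75,75,4)])
B=np.hstack([c(a,180,140,50,100,3),c(b,195,218,115,37,3.9)[:300]]) if 0 else None
p=c(a,185,140,35,100,3); q=c(b,195,218,115,37,4); q=np.pad(q,((0,300-q.shape[0]),(0,0),(0,0)))
B=np.hstack([p,q])
W=max(A.shape[1],B.shape[1])
o=np.vstack([np.pad(i,((0,0),(0,W-i.shape[1]),(0,0))) for i in(A,B)])
cv2.imwrite("pics/crop1.png",o);print(o.shape)
# blue handle
for n,i in(("top",a),("side",b)):
    h=cv2.cvtColor(i,cv2.COLOR_BGR2HSV);m=cv2.inRange(h,(100,120,60),(130,255,255))
    k,l,st,ce=cv2.connectedComponentsWithStats(m)
    for j in range(1,k):
        if st[j,4]>30:
            pts=np.argwhere(l==j)[:,::-1].astype(np.float32);print(n,st[j],ce[j].round(1),cv2.minAreaRect(pts),onz(n,ce[j],.07).round(3))
    m=cv2.inRange(h,(0,130,60),(8,255,255));k,l,st,ce=cv2.connectedComponentsWithStats(m)
    for j in range(1,k):
        if st[j,4]>4:print(n,"red",st[j],ce[j].round(1),onz(n,ce[j],.06).round(3))
E
```

```text
(600, 600, 3)
top [  57   12   66   61 1834] [88.6 47.8] ((89.00000762939453, 41.5), (60.10407257080078, 62.93250274658203), 45.0) [1.143 0.66  0.07 ]
top [80 32 25 15 91] [91.7 39.4] ((91.93611145019531, 39.468563079833984), (24.590604782104492, 11.844923973083496), 7.765166282653809) [1.178 0.649 0.07 ]
top [201 199   4  28 111] [202.5 212.6] ((202.5, 212.5), (27.0, 3.0), 90.0) [0.484 0.191 0.07 ]
top [107 214  32  30 607] [122.2 228.6] ((121.86206817626953, 229.1551513671875), (26.392595291137695, 24.554306030273438), 23.198589324951172) [0.421 0.501 0.07 ]
top red [298 161   3   4   8] [298.9 162.8] [ 0.681 -0.183  0.06 ]
top red [306 261  15  18  86] [311.3 266.7] [ 0.279 -0.229  0.06 ]
top red [424 291   6   4  12] [426.5 292.7] [ 0.185 -0.664  0.06 ]
side [501   0  11  11  95] [506.2   4.7] ((506.0, 5.0), (10.0, 10.0), 90.0) [-1.135 -1.815  0.07 ]
side [267 228  33   8 250] [282.7 231.4] ((283.0, 231.5), (7.0, 32.0), 90.0) [0.487 0.202 0.07 ]
side [ 290  293   41   42 1127] [310.9 313.6] ((311.80926513671875, 313.6958923339844), (35.467132568359375, 33.88762283325195), 21.03750991821289) [0.422 0.496 0.07 ]
side red [323 151  20  14  76] [330.4 158.9] [ 0.282 -0.178  0.06 ]
side red [228 159   3   7  14] [228.9 161.9] [ 0.683 -0.163  0.06 ]
```

View pics/crop1.png

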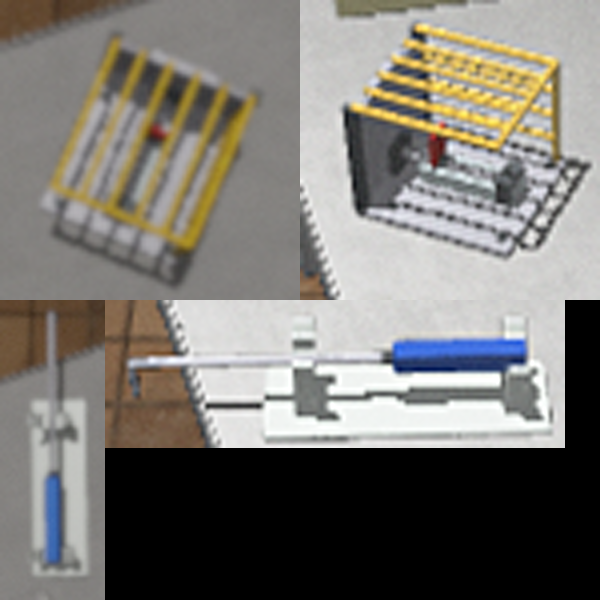

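```bash
python3 - <<'E'
from h import *
s=robot.read_state();print(Rt.from_euler('xyz',s['tcp_rot']).as_matrix().round(3))
a=cv2.imread("pics/top0.png")
h=cv2.cvtColor(a,cv2.COLOR_BGR2HSV);m=cv2.inRange(h,(20,130,80),(32,255,255));m[:130]=0;m[205:]=0;m[:,:265]=0;m[:,330:]=0
p=np.argwhere(m)[:,::-1].astype(np.float32)
W=np.array([onz("top",q,.133)[:2] for q in p],np.float32);print("roof",len(W),cv2.minAreaRect(W))
r=cv2.boxPoints(cv2.minAreaRect(W));print(r.round(3))
# rest base white at z~.01 ; shaft line
m=cv2.inRange(h,(100,120,60),(130,255,255))[195:230,195:210];q=np.argwhere(m)[:,::-1]+[195,195]
W=np.array([onz("top",x,.073)[:2] for x in q.astype(float)],np.float32);print("handle",cv2.fitLine(W,cv2.DIST_L2,0,.01,.01).ravel(),W.min(0),W.max(0))
tip=onz("top",(185+52/3,140+172/3-.0),.06)
for px in((185+52/3,140+12/3),(185+56/3,140+150/3)):print("shaft",onz("top",px,.064))
E
```

```text
[[-0.001  0.404 -0.915]
 [ 0.001 -0.915 -0.404]
 [-1.    -0.002 -0.   ]]
roof 394 ((0.6570371389389038, -0.17069022357463837), (0.14308954775333405, 0.15661853551864624), 67.21971893310547)
[[ 0.557 -0.206]
 [ 0.702 -0.267]
 [ 0.757 -0.135]
 [ 0.613 -0.074]]
handle [0.999818   0.0190759  0.48383954 0.19022018] [0.43243656 0.18357027] [0.5363473  0.19681664]
shaft [0.75347957 0.19660122 0.064     ]
shaft [0.57187606 0.18849384 0.064     ]
```

Request:
apply_moves(offset=[[-20,0,0],[-20,-38,-36],[0,-38,-36],[0,-38,-36],[0,-38,-36],[0,-38,-36],[0,-38,-36],[0,-38,-36],[0,-38,-36],[0,-38,-36],[0,-38,-36],[0,-38,-36],[0,-38,-36],[0,-38,-36],[0,-38,-36],[0,-36,-39],[0,0,0],[0,0,0],[0,0,0],[0,0,0]], rot=[[0,0,0],[0,0,0],[0,0,0],[0,0,0],[0,0,0],[0,0,0],[0,0,0],[0,0,0],[0,0,0],[0,0,0],[0,0,0],[0,0,0],[0,0,0],[0,0,0],[0,0,0],[0,0,0],[0.13,0,0],[0.13,0,0],[0.13,0,0],[0,0,0]], claw=-1, newtons=45)

```text
time_s: 2.65
ee_pos: [0.5096, 0.1901, 0.2623]
tcp_rot: [0.271, 1.57, -2.844]
ft_force: [0.4, -0.1, 0.1]
finger_gap: 1.001
```

```bash
cat >> h.py <<'E'
def wray(s,uv):
    m=cams.camera_model("wrist");T=np.array(m["tool_from_camera"]);R=Rt.from_euler('xyz',s['tcp_rot']).as_matrix()
    d=np.linalg.inv(m["K"])@np.array([uv[0],uv[1],1.]);return np.array(s['ee_pos'])+R@T[:3,3],R@T[:3,:3]@d
def wz(s,uv,z):
    o,d=wray(s,uv);return o+d*(z-o[2])/d[2]
def wproj(s,X):
    m=cams.camera_model("wrist");T=np.array(m["tool_from_camera"]);R=Rt.from_euler('xyz',s['tcp_rot']).as_matrix()
    c=T[:3,:3].T@(R.T@(np.array(X)-s['ee_pos'])-T[:3,3]);c=np.array(m["K"])@c;return c[:2]/c[2]
def show(s):
    print(s['time_s'],np.round(s['joint_positions'],3),np.round(s['ee_pos'],4),np.round(s['ft_force'],1),s['finger_gap']);print(Rt.from_euler('xyz',s['tcp_rot']).as_matrix().round(4))
E
python3 - <<'E'
from h import *
s=robot.read_state();show(s);i=cams.read_camera("wrist");cv2.imwrite("pics/w1.png",i)
h=cv2.cvtColor(i,cv2.COLOR_BGR2HSV);m=cv2.inRange(h,(100,120,50),(130,255,255));k,l,st,ce=cv2.connectedComponentsWithStats(m)
for j in range(1,k):
  if st[j,4]>100:
    r=cv2.minAreaRect(np.argwhere(l==j)[:,::-1].astype(np.float32));b=cv2.boxPoints(r)
    print(st[j],r,np.array([wz(s,q,.073) for q in b]).round(4).tolist(),wz(s,r[0],.073))
E
```

```text
2.65 [ 0.294 -0.048  1.301 -0.     1.889  1.838] [0.5096 0.1901 0.2623] [ 0.4 -0.1  0.1] 1.0009378310644692
[[-6.000e-04  2.710e-02 -9.996e-01]
 [-2.000e-04 -9.996e-01 -2.710e-02]
 [-1.000e+00  2.000e-04  6.000e-04]]
[ 245  145   16   99 1441] ((252.5, 194.0), (98.0, 15.0), 90.0) [[0.538, 0.2043, 0.073], [0.5384, 0.189, 0.073], [0.4316, 0.186, 0.073], [0.4311, 0.2024, 0.073]] [0.48677572 0.19547416 0.073     ]
[  0 219  27  41 835] ((13.0, 239.0), (40.0, 26.0), 90.0) [[0.4517, 0.4663, 0.073], [0.4524, 0.4383, 0.073], [0.4054, 0.4451, 0.073], [0.4047, 0.4739, 0.073]] [0.42892013 0.45584077 0.073     ]
```

View pics/w1.png

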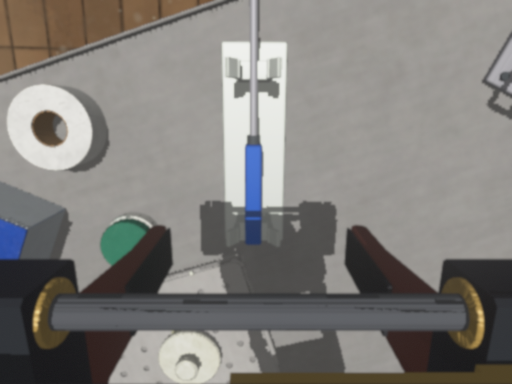

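Request:
apply_moves(offset=[[30,-5,0],[40,0,0],[40,0,0],[40,0,0],[30,0,0],[22,0,0],[15,0,0],[0,0,0],[0,0,0]], rot=[[0,0,0],[0,0,0],[0,0,0],[0,0,0],[0,0,0],[0,0,0],[0,0,0],[0,0,0],[0,0,0]])

```text
time_s: 3.82
ee_pos: [0.5101, 0.1952, 0.0468]
tcp_rot: [-2.851, 1.569, 0.317]
ft_force: [-0.5, 0.6, 0.7]
finger_gap: 0.999
```

Request:
apply_moves(offset=[[0,0,0],[0,0,0],[0,0,0],[0,0,0],[0,0,0],[0,0,0],[0,0,0],[0,0,0]], rot=[[0,0,0],[0,0,0],[0,0,0],[0,0,0],[0,0,0],[0,0,0],[0,0,0],[0,0,0]], claw=1, newtons=45)

```text
time_s: 4.82
ee_pos: [0.5095, 0.1951, 0.0456]
tcp_rot: [-1.466, 1.571, 1.701]
ft_force: [0.0, -0.1, 0.2]
finger_gap: 0.205
```

```bash
python3 - <<'E'
from h import *
s=robot.read_state();show(s);i=cams.read_camera("wrist");cv2.imwrite("pics/w2.png",i)
E
```

```text
4.825 [ 0.303 -0.016  1.655  0.     1.503  1.848] [0.5095 0.1951 0.0456] [ 0.  -0.1  0.2] 0.20485848491451164
[[-0.000e+00  2.580e-02 -9.997e-01]
 [ 1.000e-04 -9.997e-01 -2.580e-02]
 [-1.000e+00 -1.000e-04  0.000e+00]]
```

View pics/w2.png

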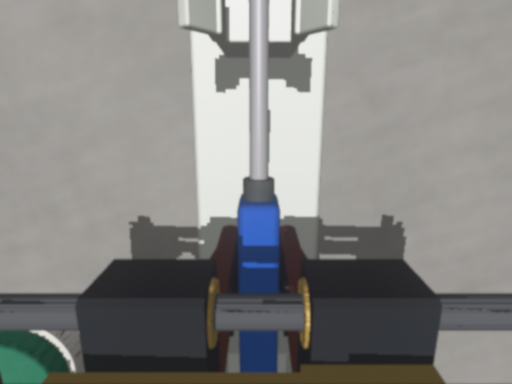

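Request:
apply_moves(offset=[[-10,0,0],[-30,0,0],[-40,0,0],[-40,0,0],[-40,0,0],[-40,0,0],[-40,0,0],[-10,0,0],[0,41.5,-19.6],[0,41.5,-19.6],[0,41.5,-19.6],[0,41.5,-19.6],[0,41.5,-19.6],[0,41.5,-19.6],[0,41.5,-19.6],[0,0,0],[0,0,0],[0,0,0],[0,0,0],[0,0,0]], rot=[[0,0,0],[0,0,0],[0,0,0],[0,0,0],[0,0,0],[0,0,0],[0,0,0],[0,0,0],[0,0,0],[0,0,0],[0,0,0],[0,0,0],[0,0,0],[0,0,0],[0,0,0],[0.106,0,0],[0.106,0,0],[0.106,0,0],[0.106,0,0],[0,0,0]])

```text
time_s: 7.38
ee_pos: [0.654, -0.0918, 0.2939]
tcp_rot: [0.22, 1.568, 2.965]
ft_force: [-0.0, 0.2, -1.8]
finger_gap: 0.203
```

```bash
python3 - <<'E'
from h import *
import json
s=robot.read_state();show(s);i=cams.read_camera("wrist");cv2.imwrite("pics/w3.png",i)
json.dump({k:np.asarray(v).tolist() for k,v in s.items()},open("s3.json","w"))
t=cams.read_camera("top");d=cams.read_camera("side");cv2.imwrite("pics/t3.png",t);cv2.imwrite("pics/d3.png",d)
E
```

```text
7.375 [-0.191  0.296  0.873 -0.     1.976  1.777] [ 0.654  -0.0918  0.2939] [-0.   0.2 -1.8] 0.2029107314165193
[[-2.400e-03 -3.869e-01 -9.221e-01]
 [ 4.000e-04 -9.221e-01  3.869e-01]
 [-1.000e+00  5.000e-04  2.400e-03]]
```

View pics/w3.png

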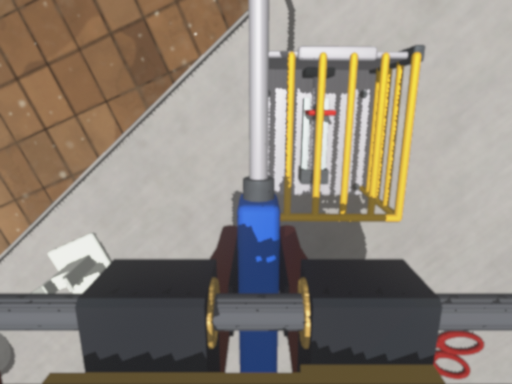

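```bash
python3 - <<'E'
from h import *
import json
s=json.load(open("s3.json"));i=cv2.imread("pics/w3.png");h=cv2.cvtColor(i,cv2.COLOR_BGR2HSV)
m=cv2.inRange(h,(0,130,60),(8,255,255))|cv2.inRange(h,(172,130,60),(180,255,255));m[150:]=0
p=np.argwhere(m)[:,::-1];print(len(p),p.min(0),p.max(0),p.mean(0))
for z in(.072,.053):print("tab",z,wz(s,p.mean(0),z).round(4),wz(s,[p[:,0].min(),p[:,1].mean()],z).round(4),wz(s,[p[:,0].max(),p[:,1].mean()],z).round(4))
print("red rows",[(r,(p[p[:,1]==r][:,0]).tolist()) for r in range(p[:,1].min(),p[:,1].max()+1)])
y=cv2.inRange(h,(18,120,60),(34,255,255))
for r in(75,140,205,216):
    c=np.where(y[r,265:430])[0]+265;g=np.split(c,np.where(np.diff(c)>1)[0]+1);print(r,[(int(q[0]),int(q[-1])) for q in g])
c=np.where(y[180:235,330])[0]+180;print("front rows",c)
R=Rt.from_euler('xyz',s['tcp_rot']).as_matrix()
fr=wz(s,(330,c.mean()),.133);fr2=wz(s,(300,c.mean()),.133);print("front",fr,fr2)
# triangulate tab with initial top/side
o=[ray("top",(298.9,162.8)),ray("side",(228.9,161.9)),wray(s,p.mean(0))]
A=sum(np.eye(3)-np.outer(d,d)/(d@d) for _,d in o);b=sum((np.eye(3)-np.outer(d,d)/(d@d))@q for q,d in o);print("tri",np.linalg.solve(A,b))
# rod shaft check in images: prong tip prediction
x=-R[:,2];tip=np.array(s['ee_pos'])+.245*x
for z in(.26-.0,.31):pass
print("hook shaft end px side/top",proj("side",tip+[0,0,.0144]),proj("top",tip+[0,0,.0144]),proj("side",tip+[0,0,.0144-.041]))
# handle front in w2-like geometry: row of blue top edge now
bl=cv2.inRange(h,(100,120,50),(130,255,255));r=np.where(bl[:,259])[0].min();f=wz(s,(259,r),s['ee_pos'][2]+.0144+.013);print("handle front ahead of tcp",(f-s['ee_pos'])@x,r)
for q in(10,60,120,160):
    g=np.where((h[q,235:285,1]<60)&(h[q,235:285,2]>120))[0]+235;print("shaft",q,g.min(),g.max(),g.mean())
E
```

```text
78 [307 110] [335 115] [321.24358974 112.47435897]
tab 0.072 [ 0.6826 -0.1782  0.072 ] [ 0.6885 -0.164   0.072 ] [ 0.6768 -0.192   0.072 ]
tab 0.053 [ 0.6808 -0.1812  0.053 ] [ 0.6871 -0.1662  0.053 ] [ 0.6748 -0.1956  0.053 ]
red rows [(110, [312, 313, 314]), (111, [308, 309, 310, 311, 312, 313, 314, 325, 326, 327, 328, 329, 330, 331, 332, 333, 334]), (112, [307, 308, 309, 310, 311, 312, 313, 314, 315, 325, 326, 327, 328, 329, 330, 331, 332, 333, 334, 335]), (113, [307, 308, 309, 310, 311, 312, 313, 314, 325, 326, 327, 328, 329, 330, 331, 332, 333, 334, 335]), (114, [309, 310, 311, 312, 313, 314, 325, 326, 327, 328, 329, 330, 331, 332, 333, 334]), (115, [312, 313, 314])]
75 [(287, 294), (318, 326), (349, 356), (377, 390), (396, 401), (410, 418)]
140 [(287, 292), (315, 321), (345, 350), (370, 383), (390, 394), (403, 410)]
205 [(285, 289), (313, 317), (340, 346), (368, 373), (379, 387), (396, 402)]
216 [(281, 401)]
front rows [215 216 217 218 219 220]
front [ 0.58999437 -0.14213795  0.133     ] [ 0.60145249 -0.11483457  0.133     ]
tri [ 0.68266609 -0.1835765   0.04341556]
hook shaft end px side/top [169.70679725 104.35417532] [308.23745734  90.55934525] [171.50757601 114.1458188 ]
handle front ahead of tcp 0.0300963351905031 203
shaft 10 247 284 265.5
shaft 60 235 267 251.0
shaft 120 235 284 258.70212765957444
shaft 160 235 284 258.7659574468085
```

Request:
apply_moves(offset=[[0,-10.4,41],[0,-10.4,41],[0,-10.4,41],[0,-10.4,41],[0,0,0],[30,0,0],[40,0,0],[40,0,0],[40,0,0],[34,0,0],[20,0,0],[10,0,0],[0,0,0],[0,0,0]], rot=[[0,0,0],[0,0,0],[0,0,0],[0,0,0],[0,0,0],[0,0,0],[0,0,0],[0,0,0],[0,0,0],[0,0,0],[0,0,0],[0,0,0],[0,0,0],[0,0,0]])

```text
time_s: 9.28
ee_pos: [0.5201, 0.01, 0.0832]
tcp_rot: [-2.816, 1.568, -0.073]
ft_force: [0.3, 0.4, -1.6]
finger_gap: 0.204
```

```bash
python3 - <<'E'
from h import *
s=robot.read_state();show(s)
t=cams.read_camera("top");d=cams.read_camera("side");w=cams.read_camera("wrist")
R=Rt.from_euler('xyz',s['tcp_rot']).as_matrix();x=-R[:,2];P=np.array(s['ee_pos'])+.245*x+[0,0,.0144]
print("elbow",P,"tip side",proj("side",P),proj("side",P-[0,0,.041]),"top",proj("top",P))
tab=np.array([.6826,-.1782,.072]);v=P-tab;print("rel tab",v@x,v@-R[:,1],v[2])
c=lambda i,x,y,w,h,k:cv2.resize(i[y:y+h,x:x+w],None,fx=k,fy=k,interpolation=cv2.INTER_CUBIC)
cv2.imwrite("pics/c4.png",np.hstack([c(d,190,120,100,100,4),c(t,240,120,100,100,4)]))
E
```

```text
9.275 [-0.046 -0.109  1.677 -0.     1.572  1.923] [0.5201 0.01   0.0832] [ 0.3  0.4 -1.6] 0.2041195041929426
[[ 2.500e-03 -3.877e-01 -9.218e-01]
 [-2.000e-04 -9.218e-01  3.877e-01]
 [-1.000e+00 -8.000e-04 -2.400e-03]]
elbow [ 0.74589929 -0.08495867  0.09821709] tip side [210.29269646 167.61385744] [211.26637814 175.79271084] top [274.22682394 144.28053655]
rel tab 0.02226396388078554 0.11051012187494022 0.026217085662307973
```

View pics/c4.png

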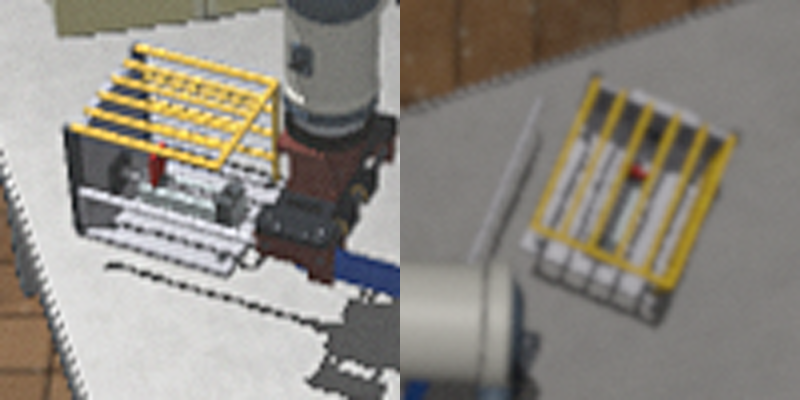

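Request:
apply_moves(offset=[[4,0,0],[0,20,0],[0,30,0],[0,30,0],[0,20,0],[0,6,0],[0,0,0],[0,0,0]], rot=[[0,0,0],[0,0,0],[0,0,0],[0,0,0],[0,0,0],[0,0,0],[0,0,0],[0,0,0]])

```text
time_s: 10.42
ee_pos: [0.4782, -0.0872, 0.0776]
tcp_rot: [-1.299, 1.571, 1.445]
ft_force: [-0.7, -0.2, -1.1]
finger_gap: 0.2
```

Request:
apply_moves(offset=[[0,0,5],[0,0,5],[0,0,5],[0,0,5],[0,0,5],[0,0,0]], rot=[[0,0,0],[0,0,0],[0,0,0],[0,0,0],[0,0,0],[0,0,0]])

```text
time_s: 11.18
ee_pos: [0.4545, -0.0777, 0.0777]
tcp_rot: [0.024, 1.57, 2.767]
ft_force: [0.3, -0.0, -1.7]
finger_gap: 0.202
```

```bash
cat > chk.py <<'E'
from h import *
import sys
s=robot.read_state();show(s)
R=Rt.from_euler('xyz',s['tcp_rot']).as_matrix();x=-R[:,2];P=np.array(s['ee_pos'])+.245*x+[0,0,.0144]
v=P-np.array([.6826,-.1782,.072]);print("prong rel initial tab",(v@x).round(4),(v@-R[:,1]).round(4),"tip z",(P[2]-.041).round(4))
for n in("top","side"):
    i=cams.read_camera(n);cv2.imwrite(f"pics/{n}_{sys.argv[1]}.png",i);h=cv2.cvtColor(i,cv2.COLOR_BGR2HSV)
    m=cv2.inRange(h,(0,130,60),(8,255,255));m[200:]=0;m[:,:195]=0;m[:,315:]=0;p=np.argwhere(m)[:,::-1];print(n,len(p),p.mean(0) if len(p) else '')
    if len(p):print(onz(n,p.mean(0),.06))
E
python3 chk.py a
```

```text
11.175 [-0.243 -0.271  1.828  0.     1.585  1.726] [ 0.4545 -0.0777  0.0777] [ 0.3 -0.  -1.7] 0.20207660054430251
[[-4.000e-04 -3.878e-01 -9.218e-01]
 [ 1.000e-04 -9.218e-01  3.878e-01]
 [-1.000e+00  0.000e+00  4.000e-04]]
prong rel initial tab -0.0042 0.0042 tip z 0.051
top 1 [299. 166.]
[ 0.66780654 -0.18353799  0.06      ]
side 16 [231.5  162.25]
[ 0.67273063 -0.16076176  0.06      ]
```

Request:
apply_moves(offset=[[0,0,6],[0,0,6],[0,0,6],[0,0,6],[0,0,5],[0,0,3],[0,0,0]], rot=[[0,0,0],[0,0,0],[0,0,0],[0,0,0],[0,0,0],[0,0,0],[0,0,0]])

```text
time_s: 12.15
ee_pos: [0.4256, -0.0656, 0.0777]
tcp_rot: [-3.131, 1.57, -0.388]
ft_force: [3.9, -2.2, -2.8]
finger_gap: 0.203
```

Request:
apply_moves(offset=[[0,0,2],[0,0,2],[0,0,0],[0,0,0]], rot=[[0,0,0],[0,0,0],[0,0,0],[0,0,0]])

```text
time_s: 12.65
ee_pos: [0.4252, -0.0655, 0.0787]
tcp_rot: [-3.103, 1.561, -0.36]
ft_force: [17.1, -7.5, -6.1]
finger_gap: 0.2
```

```bash
python3 chk.py b
```

```text
12.65 [-2.310e-01 -3.740e-01  1.908e+00 -1.000e-03  1.599e+00  1.739e+00] [ 0.4252 -0.0655  0.0787] [17.1 -7.5 -6.1] 0.20028292649745696
[[ 8.900e-03 -3.884e-01 -9.214e-01]
 [-3.400e-03 -9.215e-01  3.884e-01]
 [-1.000e+00 -4.000e-04 -9.500e-03]]
prong rel initial tab -0.0358 0.0039 tip z 0.0544
top 1 [295. 174.]
[ 0.63624399 -0.16778607  0.06      ]
side 15 [238.73333333 164.73333333]
[ 0.6437759  -0.14554032  0.06      ]
```

Request:
apply_moves(offset=[[0,0,-6],[0,0,-10],[0,0,0],[0,-15,0],[0,-30,0],[0,-30,0],[0,-30,0],[0,0,0],[0,0,0]], rot=[[0,0,0],[0,0,0],[0,0,0],[0,0,0],[0,0,0],[0,0,0],[0,0,0],[0,0,0],[0,0,0]])

```text
time_s: 13.88
ee_pos: [0.477, 0.0268, 0.0775]
tcp_rot: [0.854, 1.57, -2.685]
ft_force: [-0.5, 0.1, -2.0]
finger_gap: 0.201
```

```bash
python3 chk.py c; python3 - <<'E'
from h import *
d=cv2.imread("pics/side_c.png");t=cv2.imread("pics/top_c.png")
c=lambda i,x,y,w,h,k:cv2.resize(i[y:y+h,x:x+w],None,fx=k,fy=k,interpolation=cv2.INTER_CUBIC)
cv2.imwrite("pics/c5.png",np.hstack([c(d,190,120,100,100,4),c(t,240,120,100,100,4)]))
E
```

```text
13.875 [-0.015 -0.223  1.788 -0.     1.577  1.953] [0.477  0.0268 0.0775] [-0.5  0.1 -2. ] 0.20147714616677773
[[-7.000e-04 -3.870e-01 -9.221e-01]
 [-3.000e-04 -9.221e-01  3.870e-01]
 [-1.000e+00  6.000e-04  5.000e-04]]
prong rel initial tab -0.024 0.1094 tip z 0.0507
top 5 [294.4 173.2]
[ 0.63938369 -0.16545459  0.06      ]
side 16 [238.6875 164.5625]
[ 0.64399235 -0.14656775  0.06      ]
```

View pics/c5.png

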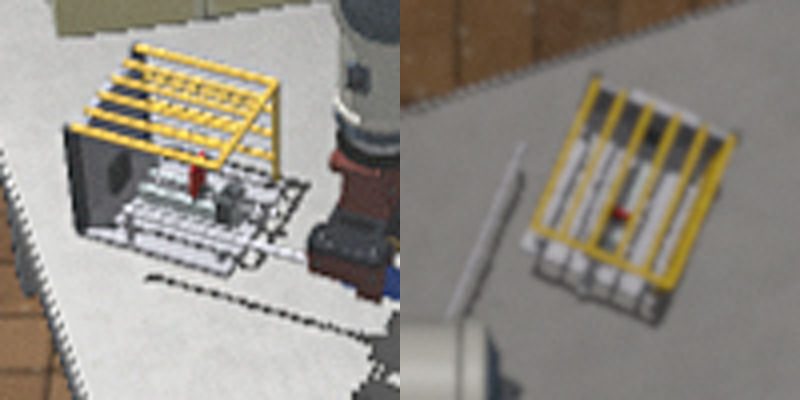

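Request:
apply_moves(offset=[[-30,0,0],[-40,0,0],[-40,0,0],[-40,0,0],[-30,0,0],[-10,0,0],[0,-42,8.8],[0,-42,8.8],[0,-42,8.8],[0,-42,8.8],[0,0,0],[0,0,0],[0,0,0],[0,0,0],[0,0,0]], rot=[[0,0,0],[0,0,0],[0,0,0],[0,0,0],[0,0,0],[0,0,0],[0,0,0],[0,0,0],[0,0,0],[0,0,0],[-0.106,0,0],[-0.106,0,0],[-0.106,0,0],[-0.106,0,0],[0,0,0]])

```text
time_s: 15.85
ee_pos: [0.5098, 0.1947, 0.2663]
tcp_rot: [0.296, 1.569, -2.822]
ft_force: [-0.0, -0.3, -1.1]
finger_gap: 0.202
```

```bash
python3 - <<'E'
from h import *
s=robot.read_state();show(s);i=cams.read_camera("wrist");cv2.imwrite("pics/w6.png",i)
d=cams.read_camera("side");cv2.imwrite("pics/d6.png",d)
R=Rt.from_euler('xyz',s['tcp_rot']).as_matrix();x=-R[:,2];h=cv2.cvtColor(i,cv2.COLOR_BGR2HSV)
bl=cv2.inRange(h,(100,120,50),(130,255,255))
for c in(250,259,268):r=np.where(bl[:,c])[0].min();print("front row",c,r,wz(s,(c,r),s['ee_pos'][2]+.0274)-s['ee_pos'])
P=np.array(s['ee_pos'])+.245*x+[0,0,.0144];print("pred side elbow/tip",proj("side",P),proj("side",P-[0,0,.041]),proj("side",P-.18*x))
c=lambda i,x,y,w,h,k:cv2.resize(i[y:y+h,x:x+w],None,fx=k,fy=k,interpolation=cv2.INTER_CUBIC)
q=np.vstack([i[:,100:420],c(d,170,150,160,100,2)]);cv2.imwrite("pics/c6.png",q)
E
```

```text
15.85 [ 0.302 -0.04   1.287 -0.     1.897  1.849] [0.5098 0.1947 0.2663] [-0.  -0.3 -1.1] 0.20175315061771867
[[-1.900e-03  2.420e-02 -9.997e-01]
 [-6.000e-04 -9.997e-01 -2.420e-02]
 [-1.000e+00  6.000e-04  1.900e-03]]
front row 250 201 [0.03077865 0.0038888  0.0274    ]
front row 259 202 [0.03044419 0.00022203 0.0274    ]
front row 268 201 [ 0.03095482 -0.00342388  0.0274    ]
pred side elbow/tip [193.05391278 184.55172095] [194.69756297 194.58083943] [254.94018394 183.13148152]
```

View pics/c6.png

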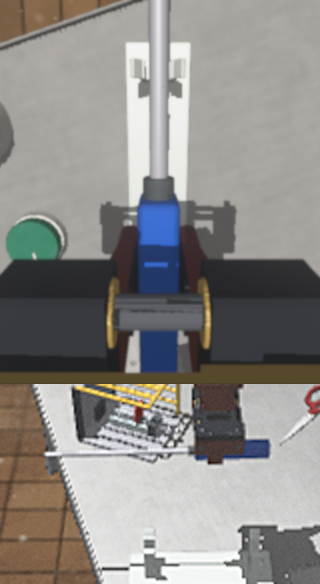

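Request:
apply_moves(offset=[[30,0,0],[40,0,0],[40,0,0],[40,0,0],[30,0,0],[18,0,0],[10,0,0],[6,0,0],[3,0,0],[0,0,0],[0,0,0]], rot=[[0,0,0],[0,0,0],[0,0,0],[0,0,0],[0,0,0],[0,0,0],[0,0,0],[0,0,0],[0,0,0],[0,0,0],[0,0,0]])

```text
time_s: 17.32
ee_pos: [0.5103, 0.1953, 0.0513]
tcp_rot: [-2.845, 1.57, 0.323]
ft_force: [0.3, -0.7, -1.1]
finger_gap: 0.199
```

Request:
apply_moves(offset=[[2,0,0],[2,0,0],[1,0,0],[0,0,0],[0,0,0]], rot=[[0,0,0],[0,0,0],[0,0,0],[0,0,0],[0,0,0]])

```text
time_s: 17.95
ee_pos: [0.5101, 0.1952, 0.046]
tcp_rot: [-2.702, 1.57, 0.466]
ft_force: [-1.4, -0.5, 2.5]
finger_gap: 0.204
```

Request:
apply_moves(offset=[[0,0,0],[0,0,0],[0,0,0],[0,0,0],[0,0,0],[0,0,0],[-10,0,0],[-30,0,0],[-40,0,0],[-40,0,0],[-40,0,0],[-40,0,0],[-16,0,0],[0,0,0],[0,0,0]], rot=[[0,0,0],[0,0,0],[0,0,0],[0,0,0],[0,0,0],[0,0,0],[0,0,0],[0,0,0],[0,0,0],[0,0,0],[0,0,0],[0,0,0],[0,0,0],[0,0,0],[0,0,0]], claw=-1)

```text
time_s: 19.82
ee_pos: [0.5096, 0.195, 0.2595]
tcp_rot: [0.273, 1.568, -2.843]
ft_force: [-0.1, -0.1, -0.3]
finger_gap: 0.995
```

```bash
python3 chk.py e; python3 - <<'E'
from h import *
s=robot.read_state();i=cams.read_camera("wrist");cv2.imwrite("pics/w7.png",i)
h=cv2.cvtColor(i,cv2.COLOR_BGR2HSV);m=cv2.inRange(h,(100,120,50),(130,255,255));k,l,st,ce=cv2.connectedComponentsWithStats(m)
for j in range(1,k):
  if st[j,4]>100:
    r=cv2.minAreaRect(np.argwhere(l==j)[:,::-1].astype(np.float32));print(st[j],r,wz(s,r[0],.073))
d=cv2.imread("pics/side_e.png")
q=np.vstack([cv2.resize(i,None,fx=.7,fy=.7,interpolation=cv2.INTER_AREA)[:,:],cv2.resize(d[130:245,190:310],(358,343))[:,:358].repeat(1,0) if 0 else np.pad(cv2.resize(d[135:250,190:310],(313,300)),((0,0),(0,45),(0,0)))]);cv2.imwrite("pics/c7.png",q)
E
```

```text
19.825 [ 0.303 -0.042  1.3    0.     1.886  1.848] [0.5096 0.195  0.2595] [-0.1 -0.1 -0.3] 0.9953194517810673
[[-2.900e-03  2.580e-02 -9.997e-01]
 [-9.000e-04 -9.997e-01 -2.580e-02]
 [-1.000e+00  8.000e-04  2.900e-03]]
prong rel initial tab 0.0811 0.3774 tip z 0.2322
top 5 [294.2 173. ]
[ 0.64016819 -0.16467634  0.06      ]
side 16 [238.6875 164.5625]
[ 0.64399235 -0.14656775  0.06      ]
[ 251  144   15  100 1454] ((258.0, 193.5), (99.0, 14.0), 90.0) [0.48756634 0.19445533 0.073     ]
[  0 219  30  41 937] ((14.5, 239.0), (40.0, 29.0), 90.0) [0.42989759 0.45687662 0.073     ]
```

View pics/c7.png

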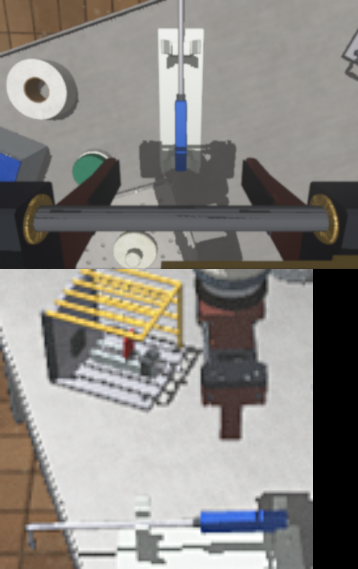

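The rod is back in both saddles, hook down, with its handle centre at (0.488, 0.194) against (0.487, 0.195) before. The tab is still drawn and nothing else looks moved.

```bash
python3 -c "
from cell import ticket;print(ticket.job_done())"
```

```text
the job is handed in; nothing more can be done
None
```

I gripped the hook rod at its balance point and brought the prong in behind the red tab from the open left side. I drew the bolt until it stopped, laid the rod back in its rest and let go. The job was handed in at about 20 s of robot time, with no verdict reported.

**Bolt:** the side camera shows the tab about 42 mm from where it started. I estimated the bolt began at about 8 mm, so that puts it at its 50 mm stop. The force rising from about 4 N to about 19 N also points to the stop. It has stayed there since.

**Rod:** the handle centre is within about 1 mm of where it lay before, with the hook down and level in both saddles. The gripper is open about 0.21 m above the rod, and the force reading is near zero.

**Bystanders:** the label roll and timer look unmoved in the last picture. I did not measure the bystanders at the end, and the mould was not in that picture, though the rod and arm stayed well away from it after the grasp.

**Disagreements:** the top and side cameras differed by about 20 mm in the tab's sideways position. That came from the height I assumed, and the close wrist view settled it. No check failed.

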